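Slide the punched strap off its bed and set it on the sawing cradle

TASK

The thin aluminium strap lies in the channel of the punch's outfeed bed, where it cannot be gripped. Without bearing down hard, slide it along the channel until it sticks out well over the bed's open, robot-side edge, still resting on the bed, then grip it by that overhanging end and lift it clear. Lay it flat across both bearers of the sawing cradle, about in the middle and square, with its end butted against the end stop, and let go; do not drop it on the bench or disturb anything else.

Things in the scene. Friction and masses are not known exactly. Their poses are not given: they have to be found in the camera images.
- strap_mid (a point): Centre of the strap, half-way up its thickness: a plain aluminium bar 180 mm long (its x axis), 44 wide (y), 3 thick, 50 to 100 g, a 12 mm hole 20 mm from each end, solid in the middle. It starts flat and loose in the bed's channel, wholly on the bed, lengthwise within 2 degrees. It slides easily on the smooth bed: a fingertip bearing on its top with 5 to 20 N drags it along.
- strap_near (a point): Middle of the strap's end that faces the robot (90 mm from its centre along its -x), half-way up its thickness.
- bed: Outfeed bed of a green bench punch, fixed. Origin at bench level under the bed's centre; x runs along it away from the robot, z up. A dark steel block 220 mm long (x -110 to +110), 130 wide, flat top 50 above the bench. The punch head closes the far end, x +110 to +170, with a lever out to x +176, y +66; all under 110 tall.
- bed_edge (a point): Middle of the bed's open robot-side top edge (x -110, 50 mm up); beyond it is only the bench, 50 mm lower. Two guide strips along the whole bed end here: 6 mm above the bed's top, 12 wide, inner faces 62 mm apart. They form the channel and leave no room for fingers beside the strap.
- cradle: Wooden sawing cradle, fixed. Origin at bench level; x points away from the robot to its end stop, z up. Two bearers lie across it, each 100 mm long (y -50 to +50) and 22 wide, centred at x -34 and x +49, tops 45 mm above the bench. Its base board, 12 thick, begins at x -55; nearer the robot is bare bench.
- cradle_stop (a point): Middle of the end stop's flat face towards the robot, at bearer-top height (cradle x +80, 45 mm up). The dark wooden stop is 110 mm wide and its top is 75 mm above the bench. A strap butted on it reaches from x +80 to x -100, its robot-side end hanging free 55 mm beyond the near bearer.
- wrench: Bystander, not to be disturbed: open-ended steel wrench lying flat, 170 mm long. Origin in it at its underside.
- offcut: Bystander, not to be disturbed: aluminium bar offcut 60 x 35 x 22 mm. Origin in it at its underside.
- jar: Bystander, not to be disturbed: glass jar with a steel lid, 64 mm across, 85 mm tall. Origin in it at its underside.
- mug: Bystander, not to be disturbed: white mug, 80 mm across, 90 mm tall. Origin in it at its underside.
- hammer: Bystander, not to be disturbed: hammer lying flat, 280 mm long. Origin in it at its underside.
- tape: Bystander, not to be disturbed: tape measure, about 80 x 40 x 55 mm tall. Origin in it at its underside.
- disc: Bystander, not to be disturbed: grinding disc lying flat, 115 mm across, 6 mm thick, with a 22 mm bore. Origin in it at its underside.
- driver: Bystander, not to be disturbed: screwdriver lying flat, 200 mm long. Origin in it at its underside.

How it is judged:
On the way, in this order (a step that is already met when the one before it is completed fails the run):
1. the strap sticks out at least 25 mm over the robot-side edge of the bed while lying flat on it (x of strap_near in the frame of bed between -0.2 and -0.135 m and z of strap_mid in the frame of bed between 0.0485 and 0.0545 m and y of strap_mid in the frame of bed between -0.03 and 0.03 m and angle between strap_mid's own z axis and vertical below 0.05 rad), for 0.2 s.
2. the strap is lifted clear of the bed (height (world z) of strap_mid above 0.075 m and contact force between strap and bed below 0.05 N), for 0.1 s.
At the end, for the whole second after the job is handed in: The strap lies flat and at rest on both bearers of the cradle (its centre 44 to 49.5 mm above the bench, tilt under 0.04 rad), its centre within 18 mm of the cradle's middle line, square to the stop within 0.1 rad, the gap between its end and the stop no more than 6 mm, released (x of strap_mid in the frame of cradle between -0.016 and -0.0065 m and y of strap_mid in the frame of cradle between -0.018 and 0.018 m and z of strap_mid in the frame of cradle between 0.044 and 0.0495 m and angle between strap_mid's own z axis and vertical below 0.04 rad and angle between the x axis of strap_mid and the x axis of cradle, either way round below 0.1 rad and linear speed of strap below 0.01 m/s and angular speed of strap below 0.1 rad/s); the robot touches nothing.
It fails at once if the strap is pressed on the bed with more than 60 N (contact force between strap and bed above 60 N).
It fails at once if the strap is dropped on the bench (height (world z) of strap_mid below 0.03 m).
It fails at once if a bystander is moved by more than 30 mm (distance of any of wrench, offcut, jar, mug, hammer, tape, disc, driver from where it was at the start of the episode above 0.03 m).
It also fails if it takes over 58 s, if anything falls off the work surface, if the arm or the gripper's body presses on something with over 40 N, if the wrist force passes 120 N, or if a joint passes its speed limit or range.

ROBOT

A 6-joint arm with a two-finger parallel gripper is mounted at the origin on the work surface. World frame = base frame: x ahead of the robot, y to its left, z up, the work surface at z = 0. Lengths are in m, angles in rad, forces in N, time in s.
With the tool pointing down it reaches from about 0.35 to 0.85 m from the base axis. Payload 8.1 kg.
Tool frame: the origin (TCP) lies at the centre of the arm's flange, where the gripper is bolted on; the fingertips stand 186 mm ahead of it and the grasp point (between the pads) lies 167 mm ahead of it (robot.grasp_offset is the distance from the TCP to the grasp point, in m); z points along the fingers, y is the line along which they close (so a half turn about z gives the same grasp; the last joint's range is limited). The gripper opens to 93 mm and grips with 3 to 60 N. Pads are 15 mm wide; open, the fingers measure 128 mm over their backs; the gripper's body (75 mm by 188 mm) begins 65 mm behind the grasp point.
Start: joints at [1.218, 0.13, 1.488, -0, 1.523, -0.085], TCP at [0.159, 0.579, 0.405] pointing down, gripper open.
Joint ranges: [-2.96, 2.96], [-0.89, 2.26], [0.02, 2.5], [-1.34, 4.48], [0, 2.73], [-2.66, 2.66]. Speed limits (rad/s): [2.39, 2.39, 2.79, 3.14, 3.14, 3.14].

INTERFACE

Orientations are given as a rotation vector (axis times angle).
In Python, from plant import robot gives the robot as it stands.
- The arm moves only by the tool drive_tool, never from a script. Its argument "moves" is one flat list of numbers, 7 for each row, row after row: the finger opening in mm, from 0 to 93, then the shift along the tool's x, y, z in mm, then the turn, a rotation vector about the tool's x, y, z in degrees. A call has 1 to 8 rows; each row shifts and turns the commanded pose from where the row before left it, along the tool's axes as they then stand; what a row does not reach is not made up. A row lasts 1/10 s, in which the tool goes at most 50 mm and 8.59 degrees, less where a joint would pass 70% of its speed; a pose out of reach is approached as far as the arm can. A call is refused whole if a number of a shift passes 50 or a number of a turn 8.59, either way. A call with a gripper value outside its range is refused whole. The fingers move at their own pace and stop on an object; "grip_force" is the grip in N (left out, the last holds). Time passes only in rows, so rows that do not move let the fingers close. It gives the time, the measured TCP pose, the force, the opening and the grip force at its end, in the units of the state.
- robot.read_state(): the state, without advancing time (a new reading comes with each control period).
- robot.read_camera(name): name is "scene" or "top" or "wrist"; returns a dict with "color" (480x640x3 uint8, red, green, blue), "depth" (480x640 float32, m along the optical axis (not along the pixel's ray), 0 where there is no reading), "mtx" (3x3 intrinsics, pixels), "R" (3x3) and "t" (3): a world point X has camera coordinates R X + t. Camera axes: x right, y down, z forward; pixel columns grow to the right and rows downward; lengths in m; the calibration is good to about 2 mm. A picture is of the moment at which its call begins.
- robot.close_job(): hands the job in; it is judged then, once.
The state is a dict: "t": time; "q": joint angles; "dq": joint speeds; "joint_torque": joint torques, N m; "tool_pos": TCP position; "orientation": TCP orientation; "force": force on the tool from outside, world axes, zero at the start; "wrist_torque": the same for the moment, N m; "opening": finger opening in m; "gripper_force": force on a finger pad.
Only numpy, scipy, OpenCV 4.12 (cv2) and the standard library are available. Lean on these libraries where they do the work, as an engineer would, in place of code of your own. Each camera call takes 0.05 s, during which the arm holds its last target. There are 200 camera calls.

## Working session

There is one attempt and no reset: what is moved stays moved. The work goes in short steps, Python scripts to look and compute and a tool call to move; the robot and the scene stay as the last step left them, time stands still between calls to the robot, and variables do not carry over. Pictures are saved under pics/ and viewed, at most 10 in all, crops included, and the job is handed in when it is done.

Besides the shell and the picture viewer there is one more tool, called as name(argument=value, ...) on one line, values as JSON. drive_tool: Moves the arm, as the interface text tells. Its arguments: {"type":"object","properties":{"moves":{"type":"array","items":{"type":"number"}},"grip_force":{"type":"number"}},"required":["moves"]}

```bash
mkdir -p pics; python3 - <<'E'
from plant import robot
import cv2,numpy as np
s=robot.read_state(); print({k:np.round(v,3) for k,v in s.items()})
for n in ("top","scene"):
    c=robot.read_camera(n); cv2.imwrite(f"pics/{n}0.png",c["color"][:,:,::-1]); np.savez(f"{n}0.npz",**c); print(n,c["mtx"],c["R"],c["t"])
E
```

```text
{'t': np.float64(0.0), 'q': array([ 1.218,  0.131,  1.489,  0.   ,  1.523, -0.085]), 'dq': array([ 0.   , -0.001,  0.002, -0.001,  0.002,  0.001]), 'joint_torque': array([-3.0000e-03, -5.5985e+01, -4.9175e+01,  7.6000e-02,  3.6000e-02,
       -0.0000e+00]), 'tool_pos': array([0.159, 0.578, 0.404]), 'orientation': array([-4.190e-01, -3.113e+00,  3.000e-03]), 'force': array([0.183, 0.07 , 1.165]), 'wrist_torque': array([-0.002,  0.053, -0.01 ]), 'gripper_force': np.float64(0.0), 'opening': np.float64(0.093)}
top [[450.20854375   0.         326.23248913]
 [  0.         450.20854375 237.77962868]
 [  0.           0.           1.        ]] [[ 0.01930633 -0.99981182 -0.0018931 ]
 [-0.99639898 -0.01908401 -0.08261285]
 [ 0.08256117  0.00348123 -0.99657992]] [0.00549754 0.57575974 1.29527238]
scene [[611.35256369   0.         317.64561989]
 [  0.         611.35256369 229.48405674]
 [  0.           0.           1.        ]] [[-0.33846372  0.94096309 -0.00554801]
 [ 0.72244456  0.25607594 -0.64226083]
 [-0.60292302 -0.22139011 -0.76646608]] [ 0.19234156 -0.37729854  1.87075829]
```

View pics/top0.png

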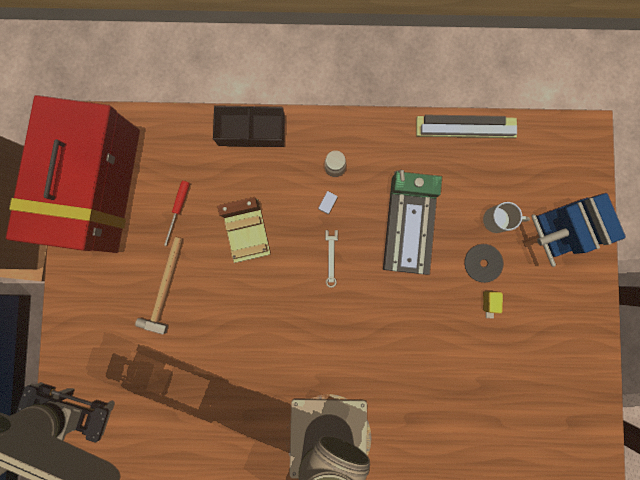

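View pics/scene0.png

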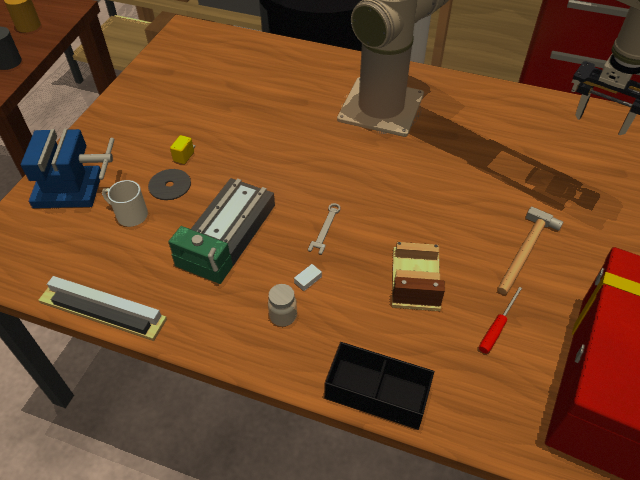

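The top view shows the bed at (410,233) with the strap in its channel, rows about 204–262, and the punch head at (417,184). The cradle is at (245,230) with its stop at (238,207). The scene view shows the strap with both holes and the cradle at (418,275). Next I measure by masks.

```bash
cat > h.py <<'E'
import numpy as np, cv2
def ray(c,px,z):
    px=np.atleast_2d(np.asarray(px,float)); K=c["mtx"];R=c["R"];t=c["t"]
    d=(np.linalg.inv(K)@np.c_[px,np.ones(len(px))].T).T@R
    C=-R.T@t
    return C+d*((z-C[2])/d[:,2])[:,None]
def proj(c,X):
    X=np.atleast_2d(X); p=(c["R"]@X.T).T+c["t"]; p=p@c["mtx"].T
    return p[:,:2]/p[:,2:]
def hgt(c):
    h,w=c["depth"].shape; v,u=np.mgrid[:h,:w]
    d=(np.linalg.inv(c["mtx"])@np.c_[u.ravel(),v.ravel(),np.ones(h*w)].T).T*c["depth"].reshape(-1,1)
    return ((d-c["t"])@c["R"]).reshape(h,w,3)
E
python3 - <<'E'
from h import *
c=dict(np.load("top0.npz")); im=c["color"][:,:,::-1]
X=hgt(c)
a=cv2.resize(im[165:285,375:455],None,fx=5,fy=5,interpolation=cv2.INTER_CUBIC)
b=cv2.resize(im[185:270,205:280],None,fx=5,fy=5,interpolation=cv2.INTER_CUBIC)
o=np.zeros((600,790,3),np.uint8);o[:,:400]=a;o[:b.shape[0],410:410+b.shape[1]]=b
cv2.imwrite("pics/crop.png",o)
hsv=cv2.cvtColor(im,cv2.COLOR_BGR2HSV)
for p in [(411,233),(411,250),(390,250),(432,245),(397,250),(238,208),(245,220),(250,250),(247,235),(300,300)]:
    print(p,hsv[p[1],p[0]],X[p[1],p[0]].round(3))
E
```

```text
(411, 233) [111  17 197] [ 0.591 -0.226  0.054]
(411, 250) [109  22 195] [ 0.543 -0.226  0.053]
(390, 250) [13 44 93] [ 0.542 -0.167  0.05 ]
(432, 245) [ 13 109 115] [ 0.558 -0.286  0.053]
(397, 250) [ 32  37 188] [ 0.541 -0.185  0.061]
(238, 208) [ 10 149 113] [0.651 0.267 0.079]
(245, 220) [ 17 120 179] [0.621 0.252 0.047]
(250, 250) [ 20 112 176] [0.535 0.236 0.041]
(247, 235) [ 30  90 179] [0.58  0.251 0.012]
(300, 300) [ 12 151 150] [0.392 0.09  0.01 ]
```

View pics/crop.png

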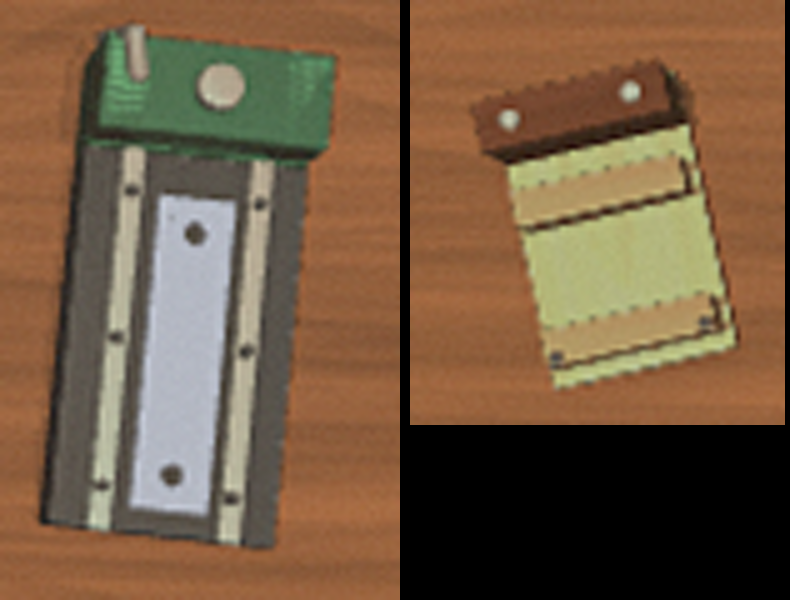

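The crop shows the strap clearly: corners near (160,195), (237,200), (208,517) and (130,507). The bed's near corners are (42,522) and (274,547). In the cradle the board's near corners are (555,388) and (738,346), and the bearers and stop stand out clearly.

```bash
python3 - <<'E'
from h import *
c=dict(np.load("top0.npz")); im=c["color"][:,:,::-1].copy()
hsv=cv2.cvtColor(im,cv2.COLOR_BGR2HSV).astype(int); H,S,V=hsv[...,0],hsv[...,1],hsv[...,2]
def box(m,r,z):
    k=np.zeros(m.shape,np.uint8);k[r[1]:r[3],r[0]:r[2]]=1
    k=(m&(k>0)).astype(np.uint8)
    n,l,st,_=cv2.connectedComponentsWithStats(k); i=1+np.argmax(st[1:,4])
    v,u=np.where(l==i); P=ray(c,np.c_[u,v],z)[:,:2]
    (cx,cy),(w,h),a=cv2.minAreaRect((P*1000).astype(np.float32))
    b=cv2.boxPoints(((cx,cy),(w,h),a)); return (round(cx,1),round(cy,1)),(round(w,1),round(h,1)),round(a,1),b.round(0).tolist(),len(u)
print("strap",box((H>95)&(S<45)&(V>160),(385,190,440,280),.053))
strips=(H>20)&(H<45)&(S<70)&(V>150)
print("stripL",box(strips,(380,190,407,280),.056)); print("stripR",box(strips,(415,190,440,280),.056))
cr=(215,190,280,270)
X=hgt(c); Z=X[...,2]
bd=(H>=25)&(H<40)&(S>60)
be=(H>=14)&(H<25)&(V>150)&(S<140)&(Z>.03)
print("board",box(bd|be|((Z>.02)&(Z<.06)),cr,.012)); 
print("bearFar",box(be,(215,190,280,232),.045)); print("bearNear",box(be,(215,238,280,270),.045))
print("stop",box((Z>.065),cr,.075))
print("bednear",ray(c,[(383.2,269.1),(429.6,274.1)],.05))
print("boardnear",ray(c,[(233.7,262.3),(270.3,253.9)],.012))
E
```

```text
strap ((584.9, -227.0), (42.8, 178.8), 84.8, [[494.0, -240.0], [672.0, -256.0], [676.0, -214.0], [498.0, -198.0]], 895)
stripL ((550.4, -184.3), (10.5, 75.5), 84.7, [[512.0, -186.0], [588.0, -193.0], [589.0, -183.0], [513.0, -176.0]], 104)
stripR ((545.0, -258.4), (10.8, 77.7), 84.9, [[506.0, -260.0], [583.0, -267.0], [584.0, -256.0], [507.0, -250.0]], 105)
board ((594.2, 255.9), (171.3, 114.4), 16.1, [[496.0, 287.0], [528.0, 177.0], [692.0, 225.0], [661.0, 335.0]], 1745)
bearFar ((613.7, 260.7), (21.2, 98.5), 14.2, [[591.0, 306.0], [616.0, 210.0], [636.0, 216.0], [612.0, 311.0]], 246)
bearNear ((533.2, 240.3), (21.2, 98.4), 14.2, [[511.0, 285.0], [535.0, 190.0], [556.0, 195.0], [532.0, 291.0]], 229)
stop ((657.1, 270.3), (32.0, 111.0), 14.3, [[628.0, 320.0], [655.0, 213.0], [686.0, 221.0], [659.0, 328.0]], 434)
bednear [[ 0.48679951 -0.14784028  0.05      ]
 [ 0.4751261  -0.28021219  0.05      ]]
boardnear [[0.49888359 0.2875945  0.012     ]
 [0.52568807 0.18056286 0.012     ]]
```

Everything checks against the given sizes: strap 179x43, bearers 98x21, stop 111 wide.
- **Strap:** centre (585,-227), yaw -5.1°.
- **Bed edge:** (481,-214).
- **Cradle:** yaw 14.2°, bearers at (614,261) and (533,240).

I now move above the strap with the fingers closed.

drive_tool(moves=[0,0,0,0,0,0,-5.1,0,0,0,0,0,0,-5.1,0,-26,-40,0,0,0,0,0,-26,-40,0,0,0,0,0,-26,-40,0,0,0,0,0,-26,-40,0,0,0,0,0,-26,-40,0,0,0,0,0,-26,-40,0,0,0,0], grip_force=20)

```text
t: 0.9
tool_pos: [0.2929, 0.3238, 0.4043]
orientation: [-0.14, -3.138, 0.0]
force: [0.4, 0.8, 1.0]
opening: 0.0339
gripper_force: 0.0
```

drive_tool(moves=[0,-26,-40,0,0,0,0,0,-26,-40,0,0,0,0,0,-26,-40,0,0,0,0,0,-26,-40,0,0,0,0,0,-26,-40,0,0,0,0,0,-26,-40,0,0,0,0,0,-26,-40,0,0,0,0,0,-26,-40,0,0,0,0])

```text
t: 1.7
tool_pos: [0.4714, -0.0138, 0.4045]
orientation: [-0.141, -3.138, -0.0]
force: [-0.2, 0.1, 0.6]
opening: 0.0005
gripper_force: 0.0
```

drive_tool(moves=[0,-26,-40,0,0,0,0,0,-26,-40,0,0,0,0,0,-26,-40,0,0,0,0,0,-26,-40,0,0,0,0,0,0,0,0,0,0,0,0,0,0,0,0,0,0])

```text
t: 2.3
tool_pos: [0.5603, -0.1813, 0.4033]
orientation: [-0.144, -3.136, -0.002]
force: [-0.9, 0.2, -0.3]
opening: 0.0003
gripper_force: 0.0
```

```bash
cat >> h.py <<'E'
from scipy.spatial.transform import Rotation as Ro
def go(x,y,z,yaw):
    """remaining TCP shift in the tool's axes (mm), and turn (deg), to have tool x at yaw+180 deg"""
    from plant import robot
    s=robot.read_state(); R=Ro.from_rotvec(s["orientation"])
    T=Ro.from_matrix(np.c_[[-np.cos(yaw),-np.sin(yaw),0],[-np.sin(yaw),np.cos(yaw),0],[0,0,-1]])
    d=R.inv().apply(np.array([x,y,z])-s["tool_pos"])*1000; r=(R.inv()*T).as_rotvec(degrees=True)
    print("t",round(float(s["t"]),2),"shift",d.round(1),"turn",r.round(2),"F",s["force"].round(1))
E
python3 - <<'E'
from h import *
from plant import robot
go(.585,-.227,.25,np.radians(-5.1))
c=robot.read_camera("wrist"); cv2.imwrite("pics/w1.png",c["color"][:,:,::-1])
np.savez("w1.npz",**c)
E
```

```text
t 2.3 shift [-29.2 -43.4 153.2] turn [ 0.06 -0.14 -0.15] F [-0.9  0.2 -0.3]
```

View pics/w1.png

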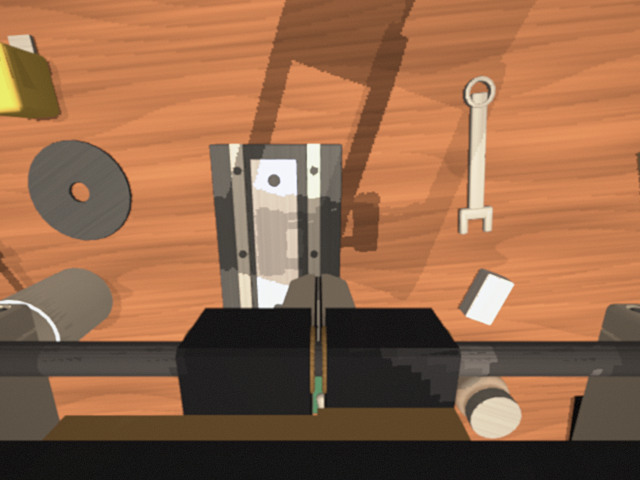

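The wrist view shows the strap's near end at about (251–296,159) and the bed edge at row 145. The channel is clear. I move over the strap centre and go down.

drive_tool(moves=[0,-15,-22,20,0,0,0,0,-14,-21,20,0,0,0,0,0,0,40,0,0,0,0,0,0,40,0,0,0,0,0,0,25,0,0,0,0,0,0,0,0,0,0,0,0,0,0,0,0,0])

```text
t: 3.05
tool_pos: [0.5854, -0.2247, 0.2608]
orientation: [0.139, 3.138, 0.0]
force: [0.8, 0.6, 0.4]
opening: 0.0004
gripper_force: 0.0
```

```bash
python3 - <<'E'
from h import *
go(.585,-.227,.239,np.radians(-5.1))
c=dict(np.load("w1.npz"))
print(ray(c,[(251,158),(296,160)],.053),ray(c,[(210,145),(341,145)],.05))
E
```

```text
t 3.05 shift [ 0.2 -2.3 21.8] turn [0.01 0.01 0.04] F [0.8 0.6 0.4]
[[ 0.49103616 -0.24095966  0.053     ]
 [ 0.49693811 -0.1976104   0.053     ]] [[ 0.47527658 -0.2793835   0.05      ]
 [ 0.48695998 -0.15274455  0.05      ]]
```

The two views agree within about 2 mm.

drive_tool(moves=[0,0,-2,9,0,0,0,0,0,0,7,0,0,0,0,0,0,2,0,0,0,0,0,0,0,0,0,0])

```text
t: 3.45
tool_pos: [0.5851, -0.2278, 0.2416]
orientation: [-0.141, -3.138, -0.0]
force: [-0.2, -0.5, -0.3]
opening: 0.0004
gripper_force: 0.0
```

drive_tool(moves=[0,0,0,1,0,0,0,0,0,0,1,0,0,0,0,0,0,0,0,0,0])

```text
t: 3.75
tool_pos: [0.5852, -0.2279, 0.2397]
orientation: [0.141, 3.138, 0.0]
force: [-0.7, 0.3, 0.5]
opening: 0.0004
gripper_force: 0.0
```

drive_tool(moves=[0,0,0,1,0,0,0,0,0,0,0,0,0,0])

```text
t: 3.95
tool_pos: [0.5854, -0.228, 0.2394]
orientation: [0.141, 3.138, -0.001]
force: [-0.6, 0.8, 3.8]
opening: 0.0006
gripper_force: 2.0
```

drive_tool(moves=[0,0,0,1,0,0,0,0,0,0,0,0,0,0])

```text
t: 4.15
tool_pos: [0.5857, -0.2281, 0.2394]
orientation: [0.141, 3.137, -0.001]
force: [-3.5, 2.4, 10.3]
opening: 0.0003
gripper_force: 4.7
```

drive_tool(moves=[0,0,0,0.7,0,0,0,0,0,0,0,0,0,0])

```text
t: 4.35
tool_pos: [0.5859, -0.2282, 0.2394]
orientation: [0.141, 3.136, -0.002]
force: [-4.2, 1.4, 13.4]
opening: 0.0004
gripper_force: 6.5
```

Pressing with about 13 N. I drag a little first.

drive_tool(moves=[0,4,0,0,0,0,0,0,4,0,0,0,0,0,0,4,0,0,0,0,0,0,4,0,0,0,0,0,0,0,0,0,0,0,0])

```text
t: 4.85
tool_pos: [0.5702, -0.2269, 0.2394]
orientation: [0.141, 3.134, -0.003]
force: [-0.1, -0.5, 9.3]
opening: 0.0007
gripper_force: 4.7
```

```bash
cat > near.py <<'E'
from h import *
from plant import robot
import sys
c=robot.read_camera("wrist"); im=c["color"][:,:,::-1].copy(); cv2.imwrite(f"pics/{sys.argv[1]}.png",im); np.savez(sys.argv[1]+".npz",**c)
X=hgt(c); g=(X[...,2]>.03)&(X[...,2]<.075)&(c["depth"]>0)
s=im.astype(int); m=g&(s.min(2)>90)&(s.max(2)-s.min(2)<40)
e=np.array([.4808,-.214]); ux=np.array([np.cos(-.089),np.sin(-.089)]); uy=np.array([-ux[1],ux[0]])
P=X[...,:2]-e; a=P@ux; b=P@uy
m&=(abs(b)<.028)&(a>-.1)&(a<.12); n=a[m]
print("n",m.sum(),"near end along bed x from edge mm:",np.percentile(n,[0.3,1,2])*1000, "y range",np.percentile(b[m],[1,99])*1000)
E
python3 near.py w2
```

```text
n 16169 near end along bed x from edge mm: [-0.64255992 -0.1764183   0.65244117] y range [-27.174006    25.58943235]
```

The near end moved from +15 to about -1 mm, so the strap follows. I continue 50 mm.

drive_tool(moves=[0,5,0,0.4,0,0,0,0,5,0,0,0,0,0,0,5,0,0,0,0,0,0,5,0,0,0,0,0,0,5,0,0,0,0,0,0,0,0,0,0,0,0])

```text
t: 5.5
tool_pos: [0.5454, -0.2248, 0.2394]
orientation: [0.141, 3.133, -0.003]
force: [0.7, 0.1, 11.4]
opening: -0.0001
gripper_force: 5.7
```

drive_tool(moves=[0,5,0,0.4,0,0,0,0,5,0,0,0,0,0,0,5,0,0,0,0,0,0,5,0,0,0,0,0,0,5,0,0,0,0,0,0,0,0,0,0,0,0])

```text
t: 6.1
tool_pos: [0.5208, -0.2227, 0.2394]
orientation: [0.141, 3.132, -0.004]
force: [-0.1, -0.2, 13.3]
opening: 0.0004
gripper_force: 6.5
```

```bash
python3 near.py w3
```

```text
n 15271 near end along bed x from edge mm: [-49.87129728 -49.41356354 -48.59935235] y range [-27.45024538  24.25882427]
```

View pics/w3.png

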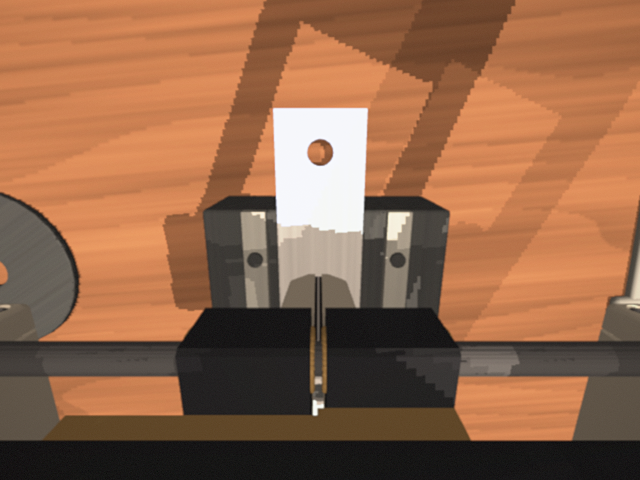

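The image shows the strap sticking out about 50 mm, near-end corners (274,109) and (367,108), flat and straight. I lift off the fingertip and measure the end for gripping.

drive_tool(moves=[0,0,0,-3,0,0,0,0,0,0,-5,0,0,0,0,0,0,-20,0,0,0,93,0,0,-30,0,0,0,93,0,0,0,0,0,0,93,0,0,0,0,0,0])

```text
t: 6.75
tool_pos: [0.5196, -0.222, 0.2948]
orientation: [0.141, 3.137, -0.001]
force: [-0.1, -0.8, -0.4]
opening: 0.0199
gripper_force: 0.0
```

```bash
cat > end.py <<'E'
from h import *
from plant import robot
import sys
c=robot.read_camera("wrist"); im=c["color"][:,:,::-1].copy(); cv2.imwrite("pics/w4.png",im)
s=im.astype(int); m=((s.min(2)>200)).astype(np.uint8)
X=hgt(c); m&=(abs(X[...,2]-.053)<.012).astype(np.uint8)
n,l,st,_=cv2.connectedComponentsWithStats(m); i=1+np.argmax(st[1:,4]); v,u=np.where(l==i)
P=ray(c,np.c_[u,v],.053)[:,:2]*1000; r=cv2.minAreaRect(P.astype(np.float32)); b=cv2.boxPoints(r); print(r,b.round(1).tolist())
E
python3 end.py; python3 - <<'E'
from h import *
go(.4539,-.2116,.2185,np.radians(-5.1))
E
```

```text
((462.6319885253906, -218.1670379638672), (44.054847717285156, 64.26005554199219), 84.83773803710938) [[428.70001220703125, -237.1999969482422], [492.6000061035156, -243.0], [496.6000061035156, -199.10000610351562], [432.6000061035156, -193.3000030517578]]
t 6.8 shift [65.9  4.3 75.2] turn [ 0.02 -0.04 -0.04] F [-0.3  0.1 -0.6]
```

Strap end middle is (430.7,-215.3), width 44.05 (given 44). I grip 23 mm in from the end.

drive_tool(moves=[93,33,-0.7,0,0,0,0,93,33,-0.7,0,0,0,0,93,0,0,0,0,0,0,93,0,0,0,0,0,0,93,0,0,0,0,0,0])

```text
t: 7.3
tool_pos: [0.454, -0.2175, 0.2939]
orientation: [-0.141, -3.138, -0.0]
force: [-0.1, 0.2, 0.3]
opening: 0.0638
gripper_force: 0.0
```

```bash
python3 end.py; python3 - <<'E'
from h import *
go(.4536,-.2173,.2185,np.radians(-5.16))
from plant import robot
print(robot.read_state()["opening"])
E
```

```text
((572.7137451171875, -228.11944580078125), (44.18321228027344, 35.756744384765625), 84.8399658203125) [[552.9000244140625, -248.5], [588.5, -251.6999969482422], [592.5, -207.6999969482422], [556.9000244140625, -204.5]]
t 7.35 shift [ 0.6  0.1 75.6] turn [0.   0.01 0.03] F [ 0.4 -0.8  0.4]
0.067881602387729
```

View pics/w4.png

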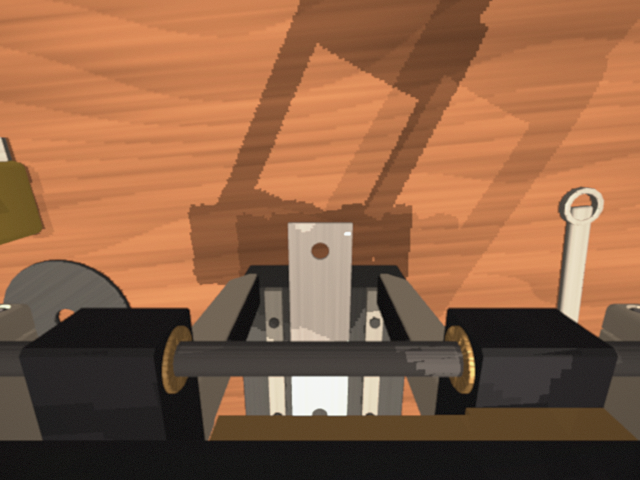

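The strap's end (288–352,223) is centred between the opening fingers. I finish opening and go down.

drive_tool(moves=[93,0,0,0,0,0,0,93,0,0,0,0,0,0,93,0,0,0,0,0,0,93,0,0,20,0,0,0,93,0,0,20,0,0,0,93,0,0,20,0,0,0,93,0,0,15,0,0,0,93,0,0,0,0,0,0])

```text
t: 8.15
tool_pos: [0.4526, -0.2168, 0.2169]
orientation: [-0.141, -3.135, -0.003]
force: [-0.9, 0.4, -0.5]
opening: 0.0929
gripper_force: 0.0
```

drive_tool(moves=[70,0,0,0,0,0,0,55,0,0,0,0,0,0,50,0,0,0,0,0,0,50,0,0,0,0,0,0,30,0,0,0,0,0,0,30,0,0,0,0,0,0,30,0,0,0,0,0,0], grip_force=20)

```text
t: 8.85
tool_pos: [0.4536, -0.2174, 0.2193]
orientation: [0.141, 3.138, -0.0]
force: [-0.1, 0.2, 0.4]
opening: 0.0434
gripper_force: 20.0
```

drive_tool(moves=[0,0,0,0,0,0,0,0,0,0,0,0,0,0,0,0,0,-2,0,0,0,0,0,0,-3,0,0,0,0,0,0,-5,0,0,0,0,0,0,0,0,0,0], grip_force=55)

```text
t: 9.45
tool_pos: [0.4539, -0.2176, 0.2302]
orientation: [0.141, 3.137, -0.001]
force: [0.3, -0.2, -1.5]
opening: 0.0423
gripper_force: 55.0
```

drive_tool(moves=[0,0,0,-8,0,0,0,0,0,0,-10,0,0,0,0,0,0,-10,0,0,0,0,0,0,-12,0,0,0,0,0,0,0,0,0,0])

```text
t: 9.95
tool_pos: [0.4545, -0.2179, 0.272]
orientation: [0.141, 3.135, -0.003]
force: [-0.1, 0.1, -0.6]
opening: 0.0423
gripper_force: 55.0
```

```bash
cat > held.py <<'E'
from h import *
from plant import robot
import sys
for n in ("wrist","scene"):
    c=robot.read_camera(n); cv2.imwrite(f"pics/h{n}{sys.argv[1]}.png",c["color"][:,:,::-1]); np.savez(f"h{n}{sys.argv[1]}.npz",**c)
E
python3 held.py 1; python3 -c "
import cv2,numpy as np
a=cv2.imread('pics/hwrist1.png');b=cv2.imread('pics/hscene1.png')
o=np.zeros((600,800,3),np.uint8);o[:300,:400]=cv2.resize(a,(400,300));o[:,400:]=cv2.resize(b[60:360,120:320],(400,600));cv2.imwrite('pics/comb1.png',o)"
```

```text
(no output)
```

View pics/comb1.png

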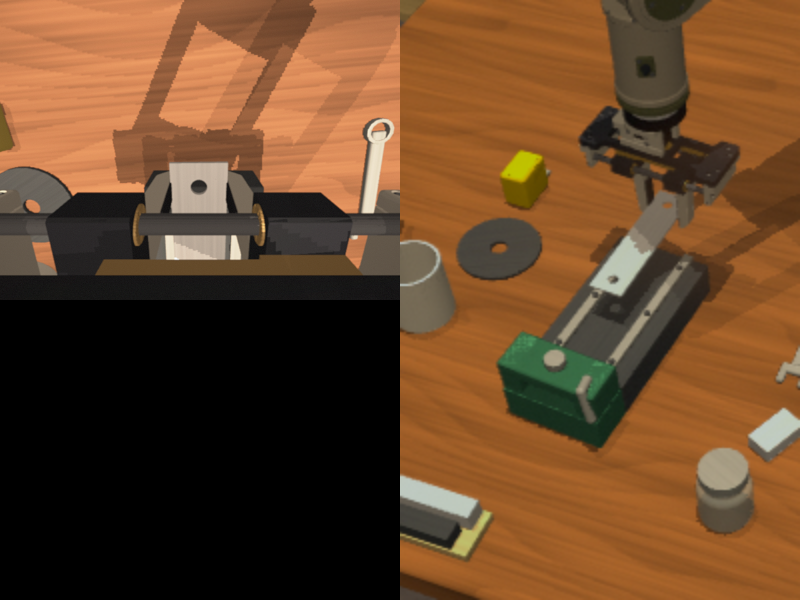

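The strap is held by its end and clear of the bed. I check for sag from the depth.

drive_tool(moves=[0,0,0,-15,0,0,0,0,0,0,-20,0,0,0,0,0,0,-15,0,0,0,0,0,0,0,0,0,0])

```text
t: 10.45
tool_pos: [0.4544, -0.2179, 0.3223]
orientation: [0.141, 3.134, -0.004]
force: [0.6, -0.2, 0.5]
opening: 0.0421
gripper_force: 55.0
```

```bash
cat > sag.py <<'E'
from h import *
from plant import robot
import sys
s=robot.read_state(); R=Ro.from_rotvec(s["orientation"])
G=s["tool_pos"]+R.apply([0,0,.167])
for n in ("top","scene"):
    c=robot.read_camera(n); np.savez(f"sag{n}.npz",**c); cv2.imwrite(f"pics/sag_{n}.png",c["color"][:,:,::-1])
    X=hgt(c); L=R.inv().apply((X-G).reshape(-1,3)).reshape(X.shape)*1000
    a=-L[...,0]; b=L[...,1]; h=-L[...,2]
    m=(a>30)&(a<170)&(abs(b)<30)&(abs(h)<25)&(c["depth"]>0)&(c["color"].min(2)>90)
    if m.sum()<30: print(n,m.sum());continue
    A=np.c_[a[m],b[m],np.ones(m.sum())]; w=np.linalg.lstsq(A,h[m],rcond=None)[0]
    r=cv2.minAreaRect(np.c_[a[m],b[m]].astype(np.float32))
    print(n,m.sum(),"slope along,across",w.round(4),"far end a",np.percentile(a[m],99.5).round(1),"b mid near/far",[np.mean(np.percentile(b[m&(abs(a-k)<8)],[2,98])).round(1) for k in (60,90,130)])
print("G",G,s["force"])
E
python3 sag.py
```

```text
top 681 slope along,across [-0.0143  0.0048  1.2976] far end a 158.1 b mid near/far [np.float64(4.5), np.float64(0.7), np.float64(2.1)]
scene 676 slope along,across [-0.0244  0.0208 -1.9933] far end a 156.0 b mid near/far [np.float64(0.2), np.float64(1.7), np.float64(2.7)]
G [ 0.45510015 -0.2183279   0.15531993] [ 0.59849466 -0.24464559  0.50479444]
```

Sag is only about 0.02 rad, and the far end is 157 mm from the grasp, as it should be. I carry the strap to the cradle.

drive_tool(moves=[0,0,12,0,0,0,0,0,1,25,0,0,0,0,0,1,35,0,0,0,0,0,1,35,0,0,0,0,0,1,35,0,0,0,0,0,1,35,0,0,0,0,0,1,35,0,0,0,0,0,1,35,0,0,0,0])

```text
t: 11.35
tool_pos: [0.4679, 0.0314, 0.3181]
orientation: [-0.141, -3.137, -0.0]
force: [0.1, -0.3, -0.9]
opening: 0.0422
gripper_force: 55.0
```

drive_tool(moves=[0,1,35,0,0,0,0,0,1,35,0,0,0,0,0,1,35,0,0,0,0,0,1,35,0,0,0,0,0,0,30,0,0,0,0,0,0,20,0,0,0,0,0,0,10,0,0,0,0,0,0,0,0,0,0,-2])

```text
t: 12.15
tool_pos: [0.4819, 0.2301, 0.3182]
orientation: [-0.083, -3.139, 0.001]
force: [0.5, 0.7, -0.1]
opening: 0.042
gripper_force: 55.0
```

drive_tool(moves=[0,0,0,0,0,0,-4,0,0,0,0,0,0,-4,0,0,0,0,0,0,-4,0,0,0,0,0,0,-4,0,0,0,0,0,0,-1.3,0,0,0,0,0,0,0])

```text
t: 12.75
tool_pos: [0.4824, 0.2286, 0.3187]
orientation: [0.385, -3.117, 0.0]
force: [0.2, -0.3, 0.3]
opening: 0.0424
gripper_force: 55.0
```

```bash
python3 sag.py; python3 - <<'E'
from h import *
go(.4838,.2278,.27,np.radians(14.2))
E
```

```text
top 404 slope along,across [-0.025   0.0232  2.8624] far end a 157.6 b mid near/far [np.float64(-17.1), np.float64(-13.0), np.float64(0.4)]
scene 883 slope along,across [-0.0191 -0.0176 -0.1874] far end a 157.2 b mid near/far [np.float64(0.8), np.float64(0.5), np.float64(1.4)]
G [0.4822036  0.22849912 0.15169881] [ 0.18017035 -0.32098703  0.25823698]
t 12.85 shift [-1.1 -1.1 49. ] turn [-0.   -0.03 -0.14] F [ 0.1 -0.4 -1. ]
```

drive_tool(moves=[0,-0.5,-0.5,15,0,0,0,0,-0.5,-0.5,20,0,0,0,0,0,0,20,0,0,0,0,0,0,20,0,0,0,0,0,0,13,0,0,0,0,0,0,0,0,0,0,0,0,0,0,0,0,0])

```text
t: 13.55
tool_pos: [0.4839, 0.228, 0.2311]
orientation: [0.387, -3.117, 0.0]
force: [0.4, -0.1, 0.0]
opening: 0.0425
gripper_force: 55.0
```

```bash
python3 sag.py; python3 - <<'E'
from h import *
go(.4838,.2278,.2135,np.radians(14.2))
import cv2
a=cv2.imread('pics/sag_top.png');b=cv2.imread('pics/sag_scene.png')
o=np.zeros((500,800,3),np.uint8);o[:,:390]=cv2.resize(a[185:285,200:278],(390,500),interpolation=cv2.INTER_CUBIC);o[:,400:]=cv2.resize(b[205:330,370:470],(400,500),interpolation=cv2.INTER_CUBIC);cv2.imwrite('pics/comb2.png',o)
E
```

```text
top 372 slope along,across [-0.0344  0.0408  2.4023] far end a 157.2 b mid near/far [np.float64(-22.3), np.float64(-15.6), np.float64(0.6)]
scene 802 slope along,across [-0.0185 -0.0575  0.4449] far end a 156.7 b mid near/far [np.float64(1.2), np.float64(2.0), np.float64(5.0)]
G [0.48381082 0.22798655 0.06412121] [ 0.43307741 -0.1184878   0.02172482]
t 13.65 shift [ 0.8 -0.3 18.8] turn [ 0.01  0.1  -0.05] F [ 1.3  0.6 -0.3]
```

View pics/comb2.png

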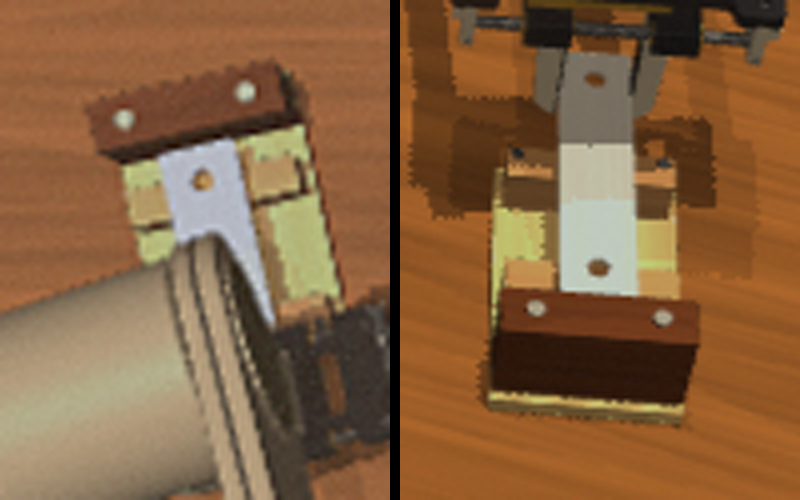

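The top and scene views show the strap centred over both bearers and square, with a small gap to the stop. I lower it.

drive_tool(moves=[0,0,0,6,0,0,0,0,0,0,5,0,0,0,0,0,0,2,0,0,0,0,0,0,1,0,0,0,0,0,0,0,0,0,0])

```text
t: 14.15
tool_pos: [0.4838, 0.228, 0.217]
orientation: [0.387, -3.117, 0.0]
force: [-0.3, -0.7, -0.3]
opening: 0.0419
gripper_force: 55.0
```

drive_tool(moves=[0,0,0,1,0,0,0,0,0,0,1,0,0,0,0,0,0,0,0,0,0])

```text
t: 14.45
tool_pos: [0.4839, 0.2281, 0.2152]
orientation: [-0.387, 3.118, 0.0]
force: [0.1, 0.1, -0.2]
opening: 0.042
gripper_force: 55.0
```

drive_tool(moves=[0,0,0,1,0,0,0,0,0,0,0,0,0,0])

```text
t: 14.65
tool_pos: [0.484, 0.2281, 0.2143]
orientation: [-0.387, 3.117, 0.0]
force: [-0.3, -0.5, 0.4]
opening: 0.0424
gripper_force: 55.0
```

drive_tool(moves=[0,0,0,1,0,0,0,0,0,0,0,0,0,0])

```text
t: 14.85
tool_pos: [0.484, 0.2281, 0.2134]
orientation: [-0.387, 3.117, 0.0]
force: [-0.6, -0.4, 1.5]
opening: 0.0422
gripper_force: 55.0
```

drive_tool(moves=[0,0,0,1,0,0,0,0,0,0,0,0,0,0])

```text
t: 15.05
tool_pos: [0.484, 0.2281, 0.2124]
orientation: [-0.387, 3.117, 0.0]
force: [-1.5, 0.5, 2.9]
opening: 0.0424
gripper_force: 55.0
```

Resting on the bearers with about 3 N. I slide forward to the stop.

drive_tool(moves=[0,-2,0,0,0,0,0,0,-2,0,0,0,0,0,0,-1,0,0,0,0,0,0,0,0,0,0,0,0])

```text
t: 15.45
tool_pos: [0.489, 0.2294, 0.2124]
orientation: [-0.387, 3.117, 0.0]
force: [-1.5, -0.7, 5.1]
opening: 0.0426
gripper_force: 55.0
```

drive_tool(moves=[0,-1,0,0,0,0,0,0,0,0,0,0,0,0])

```text
t: 15.65
tool_pos: [0.4898, 0.2295, 0.2123]
orientation: [0.387, -3.118, 0.0]
force: [-2.0, -0.7, 5.1]
opening: 0.0423
gripper_force: 55.0
```

drive_tool(moves=[0,-1,0,0,0,0,0,0,0,0,0,0,0,0])

```text
t: 15.85
tool_pos: [0.4906, 0.2297, 0.2122]
orientation: [0.387, -3.117, 0.0]
force: [-4.1, -0.9, 5.9]
opening: 0.0426
gripper_force: 55.0
```

drive_tool(moves=[0,-1,0,0,0,0,0,0,0,0,0,0,0,0])

```text
t: 16.05
tool_pos: [0.491, 0.2299, 0.212]
orientation: [0.387, -3.115, 0.001]
force: [-8.0, -1.3, 7.9]
opening: 0.0422
gripper_force: 55.0
```

drive_tool(moves=[0,-1,0,0,0,0,0,0,0,0,0,0,0,0])

```text
t: 16.25
tool_pos: [0.4914, 0.23, 0.2118]
orientation: [0.387, -3.113, 0.001]
force: [-10.8, -3.1, 12.1]
opening: 0.0423
gripper_force: 55.0
```

```bash
python3 sag.py; python3 - <<'E'
from h import *
import cv2
go(.4915,.2298,.2135,np.radians(14.2))
b=cv2.imread('pics/sag_top.png');a=b
c=dict(np.load("sagtop.npz")); X=hgt(c); G=np.array([566.2,248.7])/1000;u=np.array([.9694,.2454]);v=np.array([-.2454,.9694])
im=c["color"].astype(int)
m=(im.min(2)>140)&(im.max(2)-im.min(2)<50)&(abs(X[...,2]-.047)<.02)
vv,uu=np.where(m); P=ray(c,np.c_[uu,vv],.048)[:,:2]-G; A=P@u*1000;B=P@v*1000
k=(A>0)&(A<100)&(abs(B)<45); print(k.sum(),"far end",np.percentile(A[k],[95,98,99.5]),"y",[np.percentile(B[k&(abs(A-q)<6)],[3,97]).round(1) for q in (40,65)])
E
```

```text
top 344 slope along,across [ 0.1019 -0.0059 -1.9231] far end a 157.6 b mid near/far [np.float64(-23.6), np.float64(-17.2), np.float64(0.4)]
scene 682 slope along,across [ 0.0762 -0.0087 -0.0854] far end a 143.2 b mid near/far [np.float64(1.4), np.float64(1.1), np.float64(3.2)]
G [0.49073384 0.22981655 0.04481259] [-10.7739181   -3.06169436  12.06350402]
t 16.35 shift [-0.  -0.2 -1.7] turn [-0.01 -0.25 -0.04] F [-10.8  -3.   11.6]
277 far end [78.0128057  79.38781497 80.29998109] y [array([-17.5,  23.5]), array([-18. ,  23.2])]
```

The force jumped to 11 N, so the strap is butted against the stop, and the far end measures at cradle x 80. I relieve the down-push and release.

drive_tool(moves=[0,0.8,0,-1,0,0,0,0,0.5,0,-0.8,0,0,0,0,0,0,0,0,0,0])

```text
t: 16.65
tool_pos: [0.4908, 0.2298, 0.2134]
orientation: [0.387, -3.116, 0.001]
force: [-4.9, -1.8, 0.4]
opening: 0.0425
gripper_force: 55.0
```

drive_tool(moves=[0,0,0,0,0,0,0,0,0,0,0,0,0,0], grip_force=10)

```text
t: 16.85
tool_pos: [0.4911, 0.2299, 0.2136]
orientation: [0.387, -3.117, 0.0]
force: [-4.1, -0.4, -0.1]
opening: 0.0434
gripper_force: 10.0
```

drive_tool(moves=[50,0,0,0,0,0,0,60,0,0,0,0,0,0,93,0,0,0,0,0,0,93,0,0,0,0,0,0,93,0,0,0,0,0,0,93,0,0,0,0,0,0,93,0,0,0,0,0,0])

```text
t: 17.55
tool_pos: [0.4914, 0.2299, 0.2141]
orientation: [-0.387, 3.118, 0.0]
force: [-0.1, -0.4, -0.2]
opening: 0.0912
gripper_force: 0.0
```

Released. I rise straight up, move back and check.

drive_tool(moves=[93,0,0,-10,0,0,0,93,0,0,-25,0,0,0,93,0,0,-35,0,0,0,93,0,0,-40,0,0,0,93,20,-40,-10,0,0,0,93,0,-45,0,0,0,0,93,0,-45,0,0,0,0,93,0,-45,0,0,0,0])

```text
t: 18.35
tool_pos: [0.5149, 0.0539, 0.3355]
orientation: [-0.388, 3.116, -0.0]
force: [0.4, 0.5, 0.9]
opening: 0.0929
gripper_force: 0.0
```

drive_tool(moves=[93,0,-45,0,0,0,0,93,0,-45,0,0,0,0,93,0,0,0,0,0,0,93,0,0,0,0,0,0])

```text
t: 18.75
tool_pos: [0.5368, -0.0328, 0.3346]
orientation: [-0.383, 3.118, 0.0]
force: [0.1, 0.6, -0.2]
opening: 0.0932
gripper_force: 0.0
```

```bash
python3 - <<'E'
from h import *
from plant import robot
c=robot.read_camera("top"); d=robot.read_camera("scene"); X=hgt(c)
G=np.array([566.2,248.7])/1000;u=np.array([.9694,.2454]);v=np.array([-.2454,.9694])
im=c["color"].astype(int)
m=(im.min(2)>140)&(im.max(2)-im.min(2)<50)&(abs(X[...,2]-.047)<.02)
vv,uu=np.where(m); P=ray(c,np.c_[uu,vv],.048)[:,:2]-G; Q=np.c_[P@u,P@v]*1000
k=(abs(Q[:,0])<130)&(abs(Q[:,1])<45); print(cv2.minAreaRect(Q[k].astype(np.float32)),k.sum())
Z=X[vv,uu,2][k]*1000; print("plane",np.linalg.lstsq(np.c_[Q[k],np.ones(k.sum())],Z,rcond=None)[0].round(4))
a=c["color"][:,:,::-1];b=d["color"][:,:,::-1]
o=np.zeros((500,800,3),np.uint8);o[:,:390]=cv2.resize(a[185:285,200:278],(390,500),interpolation=cv2.INTER_CUBIC);o[:,400:]=cv2.resize(b[205:330,370:470],(400,500),interpolation=cv2.INTER_CUBIC);cv2.imwrite('pics/comb3.png',o)
E
```

```text
((-10.496917724609375, 0.9149131774902344), (179.5969696044922, 43.78437423706055), 0.12583240866661072) 901
plane [5.00000e-04 6.90000e-03 4.97485e+01]
```

View pics/comb3.png

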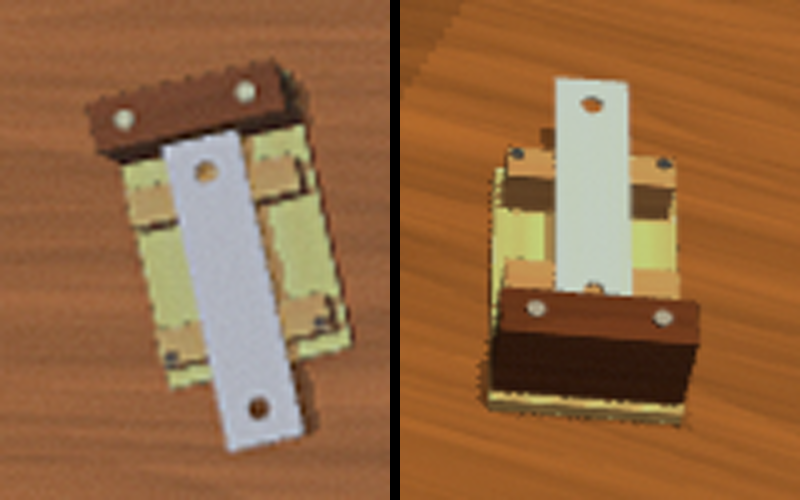

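The strap lies flat on both bearers and is butted and square: centre at cradle (-10.5, 0.9) mm, turned 0.1°. I hand in.

```bash
python3 -c "
from plant import robot
print(robot.close_job())"
```

```text
the job is handed in; nothing more can be done
None
```

The strap lies flat across both bearers, butted against the end stop and released (centre at cradle x -10.5 mm, y 0.9 mm, 0.1° off square); the job is handed in, but the hand-in returned no verdict.

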